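Put the microscope parts away in their places

ROBOT

A 6-joint arm with a two-finger parallel gripper is mounted at the origin on the work surface. World frame = base frame: x ahead of the robot, y to its left, z up, the work surface at z = 0. Lengths are in m, angles in rad, forces in N, time in s.
With the tool pointing down it reaches from about 0.35 to 0.775 m from the base axis. Payload 5.5 kg.
Tool frame: the origin (TCP) lies on the centre line of the jaws, within the pads' length; the fingertips stand 8 mm ahead of it and the grasp point (between the pads) lies 11 mm behind it; z points along the fingers, y is the line along which they close (so a half turn about z gives the same grasp; the last joint's range is limited). The gripper opens to 85 mm and grips with 20 to 120 N. Pads are 22 mm wide; open, the fingers measure 114 mm over their backs; the gripper's body (76 mm by 85 mm) begins 54 mm behind the grasp point. The pads swing forward as they close: fully open they stand 13 mm farther back than shut.
Start: joints at [-1.248, 0.313, 0.046, 1.304, 0, 1.431], TCP at [0.257, -0.515, 0.239] pointing down, gripper open.
Joint ranges: [-2.76, 2.76], [-0.86, 1.69], [-1.03, 1.26], [-2.2, 2.34], [-1.47, 1.5], [-3.14, 3.14]. Speed limits (rad/s): [2.57, 2.57, 3.14, 3.14, 3.14, 3.14].

INTERFACE

Orientations are given as a unit quaternion [x, y, z, w].
In Python, from station import status, read_camera, camera_model, order gives the robot as it stands.
- The arm moves only by the tool drive_tool, never from a script. Its argument "targets" is a list of rows, each an object with "delta_pos": the shift along the world's x, y, z each as a share of 0.25 m, from -1 to 1, a list of three; "angular": the turn, a rotation vector about the world's x, y, z each as a share of 45 degrees, from -1 to 1, a list of three; "hand": the opening, from 0 (shut) to 1 (fully open). In form: [{"delta_pos": [x, y, z], "angular": [wx, wy, wz], "hand": hand}, ...]. A call has 1 to 10 rows; each row is the pose to reach, as a shift and turn from the pose commanded when the call began; what a row does not reach only later rows make up. A row lasts 1/10 s, in which the tool goes at most 50 mm and 8.59 degrees, less where a joint would pass 70% of its speed; a pose out of reach is approached as far as the arm can. A call with a number of a shift or a turn outside -1 to 1 is refused whole. A call with a gripper value outside its range is refused whole. The fingers move at their own pace and stop on an object; "force" is the grip in N (left out, the last holds). Time passes only in rows, so rows that repeat a pose let the fingers close. It gives the time, the measured TCP pose, the force, the opening and the grip force at its end, in the units of the state.
- status.sense(): the state, without advancing time (a new reading comes with each control period).
- read_camera(name): name is "scene" or "top" or "wrist"; returns the picture (384x512x3 uint8, red, green, blue); there is no depth.
- camera_model(name): a dict with "camera_matrix" (3x3 intrinsics, pixels), "R" (3x3) and "t" (3): a world point X has camera coordinates R X + t. Camera axes: x right, y down, z forward; pixel columns grow to the right and rows downward; lengths in m; the calibration is good to about 2 mm. A picture is of the moment at which its call begins: read the wrist's pose just before it. camera_model takes no time and is no camera call; for the wrist camera it gives the pose at the moment of the call.
- order.hand_in(): hands the job in; it is judged then, once.
The state is a dict: "time_s": time; "joints": joint angles; "qvel": joint speeds; "joint_efforts": joint torques, N m; "tool_pos": TCP position; "tcp_rot": TCP orientation; "contact_force": force on the tool from outside, world axes, zero at the start; "moment": the same for the moment, N m; "grip_width": finger opening in m; "finger_force": force on a finger pad.
Only numpy, scipy, OpenCV 4.12 (cv2) and the standard library are available. Lean on these libraries where they do the work, as an engineer would, in place of code of your own. Each camera call takes 0.05 s, during which the arm holds its last target. There are 200 camera calls.

TASK

Sort the loose microscope parts into their places: the two eyepieces into the two-bay tray, one in each bay, the thick short objective into the wide cup and the slim tall one into the narrow cup of the two-cup holder, and the hexagonal specimen mount into the round dish. Set each one down upright and flat on the floor of its place, and do not drop or tip any of them over.

Things in the scene. Friction and masses are not known exactly. Their poses are not given: they have to be found in the camera images.
- eyepiece_a: Eyepiece standing on the bench on its bare metal barrel: barrel 30 mm diameter from 0 to 22 mm up, above it a black collar 36 mm diameter from 22 to 48 mm (total height 48 mm, top edge slightly chamfered, small lens on top). Grip it by the black collar. The two eyepieces are alike and interchangeable. Origin at the centre of its underside, z up; yaw has no meaning (round). About 90 g.
- eyepiece_b: Eyepiece standing on the bench on its bare metal barrel: barrel 30 mm diameter from 0 to 22 mm up, above it a black collar 36 mm diameter from 22 to 48 mm (total height 48 mm, top edge slightly chamfered, small lens on top). Grip it by the black collar. The two eyepieces are alike and interchangeable. Origin at the centre of its underside, z up; yaw has no meaning (round). About 90 g.
- objective_slim: Slim, tall steel objective standing upright: 24 mm diameter from 0 to 42 mm up, then tapering to a 12 mm nose at 62 mm, one narrow black band. Origin at the centre of its underside, z up; round, yaw has no meaning. About 100 g.
- objective_wide: Thick, short steel objective standing upright: 46 mm diameter from 0 to 36 mm up, chamfered to 38 mm at its top at 40 mm, black band near the foot, large lens on top. Origin at the centre of its underside, z up; round, yaw has no meaning. About 180 g.
- specimen: Hexagonal grey resin specimen mount, a six-sided prism 36 mm across flats (41.6 mm across corners), 24 mm high, lying flat with a small steel sample disc in its top. Origin at the centre of its underside, z up; its x axis is square to one pair of flats (the others follow every 60 degrees). About 50 g.
- bay_tray: White tray with two square bays side by side, fixed to the bench. 66 mm (its x) by 127 mm (its y), walls 5 mm thick, 16 mm high, floor 5 mm thick; each bay is 56 mm (x) by 56 mm (y) inside, with bay centres at y = +30.5 and -30.5 mm, x = 0. Origin at the centre of its underside, z up; it is turned at most 0.4 rad from the world axes.
- cup_holder: Dark steel holder made of two joined round cups, one wide and one narrow, fixed to the bench. Outside walls 4 mm thick, 12 mm high, floor 4 mm thick. Wide cup: 66 mm inside diameter, centred at y = -26 mm, x = 0. Narrow cup: 44 mm inside diameter, centred at y = +37 mm, x = 0. Origin on the underside on the line joining the two cups, z up; turned at most 0.4 rad from the world axes.
- dish: Shallow round white ceramic dish, fixed to the bench: 74 mm outside and 68 mm inside diameter, rim 9 mm high, floor 4 mm thick. Origin at the centre of its underside, z up. (Other small things lie about the bench among the parts and places; within reach none is taller than 80 mm, and those between the parts are under 10 mm high.)
Mind the look-alikes: they are no part of the job. Leave any blue, red or yellow look-alike of the eyepiece_b alone.

How it is judged:
At the end, for the whole second after the job is handed in: Per axis: each eyepiece within 15 mm of the centre of a bay of its own; thick objective within 12 mm of the wide cup's centre, slim one of the narrow cup's; specimen within 18 mm of the dish's. All undersides 1 to 8 mm above the place's underside, upright within 0.12 rad, released, at rest ((((x of eyepiece_a in the frame of bay_tray between -0.015 and 0.015 m and y of eyepiece_a in the frame of bay_tray between 0.0155 and 0.0455 m and z of eyepiece_a in the frame of bay_tray between 0.001 and 0.008 m) and (x of eyepiece_b in the frame of bay_tray between -0.015 and 0.015 m and y of eyepiece_b in the frame of bay_tray between -0.0455 and -0.0155 m and z of eyepiece_b in the frame of bay_tray between 0.001 and 0.008 m)) or ((x of eyepiece_a in the frame of bay_tray between -0.015 and 0.015 m and y of eyepiece_a in the frame of bay_tray between -0.0455 and -0.0155 m and z of eyepiece_a in the frame of bay_tray between 0.001 and 0.008 m) and (x of eyepiece_b in the frame of bay_tray between -0.015 and 0.015 m and y of eyepiece_b in the frame of bay_tray between 0.0155 and 0.0455 m and z of eyepiece_b in the frame of bay_tray between 0.001 and 0.008 m))) and x of objective_slim in the frame of cup_holder between -0.012 and 0.012 m and y of objective_slim in the frame of cup_holder between 0.025 and 0.049 m and z of objective_slim in the frame of cup_holder between 0.001 and 0.008 m and x of objective_wide in the frame of cup_holder between -0.012 and 0.012 m and y of objective_wide in the frame of cup_holder between -0.038 and -0.014 m and z of objective_wide in the frame of cup_holder between 0.001 and 0.008 m and x of specimen in the frame of dish between -0.018 and 0.018 m and y of specimen in the frame of dish between -0.018 and 0.018 m and z of specimen in the frame of dish between 0.001 and 0.008 m and horizontal distance between specimen and dish below 0.018 m and angle between each of eyepiece_a, eyepiece_b, objective_slim, objective_wide, specimen's own z axis and vertical below 0.12 rad and linear speed of each of eyepiece_a, eyepiece_b, objective_slim, objective_wide, specimen below 0.02 m/s and angular speed of each of eyepiece_a, eyepiece_b, objective_slim, objective_wide, specimen below 0.3 rad/s); the robot touches nothing.
It fails at once if one of the five parts is tipped over (angle between any of eyepiece_a, eyepiece_b, objective_slim, objective_wide, specimen's own z axis and vertical above 0.8 rad).
It fails at once if one of the five parts is dropped (falls free at over 0.8 m/s, some 3 cm) ((linear speed of eyepiece_a above 0.8 m/s and contact force between the fingers and eyepiece_a below 0.05 N) or (linear speed of eyepiece_b above 0.8 m/s and contact force between the fingers and eyepiece_b below 0.05 N) or (linear speed of objective_slim above 0.8 m/s and contact force between the fingers and objective_slim below 0.05 N) or (linear speed of objective_wide above 0.8 m/s and contact force between the fingers and objective_wide below 0.05 N) or (linear speed of specimen above 0.8 m/s and contact force between the fingers and specimen below 0.05 N)).
It also fails if it takes over 134 s, if anything falls off the work surface, if the arm or the gripper's body presses on something with over 40 N, if the wrist force passes 120 N, or if a joint passes its speed limit or range.

## Working session

There is one attempt and no reset: what is moved stays moved. The work goes in short steps, Python scripts to look and compute and a tool call to move; the robot and the scene stay as the last step left them, time stands still between calls to the robot, and variables do not carry over. Pictures are saved under pics/ and viewed, at most 14 in all, crops included, and the job is handed in when it is done.

Besides the shell and the picture viewer there is one more tool, called after "Call:" as name([rows], argument=value, ...), one row to a line, values as JSON. drive_tool: Moves the arm, as the interface text tells. Its arguments: {"type":"object","properties":{"targets":{"type":"array"},"force":{"type":"number"}},"required":["targets"]}

```bash
mkdir -p pics; python3 - <<'E'
from station import status, read_camera, camera_model
import cv2
print(status.sense())
for n in("top","scene"):
    im=read_camera(n); cv2.imwrite(f"pics/{n}0.png",im[:,:,::-1]); m=camera_model(n); print(n,m)
    cv2.imwrite(f"pics/{n}0b.png",cv2.resize(im[:,:,::-1],(800,600),interpolation=cv2.INTER_CUBIC))
E
```

```text
{'time_s': 0.0, 'joints': array([-1.24758693e+00,  3.14012287e-01,  4.49735053e-02,  1.30359674e+00,
       -6.35161382e-06,  1.43122276e+00]), 'qvel': array([ 6.13724833e-04, -1.22801794e-03, -9.84019902e-05,  1.81795911e-04,
       -1.03872139e-03,  6.99562736e-04]), 'joint_efforts': array([-1.44128691e-03, -4.80617917e+01,  2.98536980e+01,  1.91555510e-02,
       -5.94718076e-04,  6.13749009e-06]), 'tool_pos': array([ 0.25654662, -0.51403927,  0.23839986]), 'tcp_rot': array([ 9.73347813e-01,  2.29332049e-01, -8.74793651e-05, -9.15432688e-04]), 'contact_force': array([0.04094323, 0.08693431, 0.52069961]), 'moment': array([-0.00362715, -0.02166055,  0.0521672 ]), 'finger_force': 0.0, 'grip_width': 0.08532739202883863}
top {'camera_matrix': array([[351.58517068,   0.        , 252.17130273],
       [  0.        , 351.58517068, 191.55924389],
       [  0.        ,   0.        ,   1.        ]]), 'R': array([[ 0.01270562, -0.99981425,  0.0144926 ],
       [-0.99759577, -0.01366226, -0.06794138],
       [ 0.06812676, -0.01359452, -0.99758405]]), 't': array([-0.01695957,  0.4774702 ,  0.80456953])}
scene {'camera_matrix': array([[382.72370472,   0.        , 253.33609096],
       [  0.        , 382.72370472, 193.49014173],
       [  0.        ,   0.        ,   1.        ]]), 'R': array([[ 0.24493233,  0.96932091,  0.02061855],
       [ 0.5367901 , -0.11786771, -0.83544215],
       [-0.80738129,  0.21569463, -0.54919148]]), 't': array([-0.12587331, -0.2300075 ,  1.28849304])}
```

View pics/top0b.png

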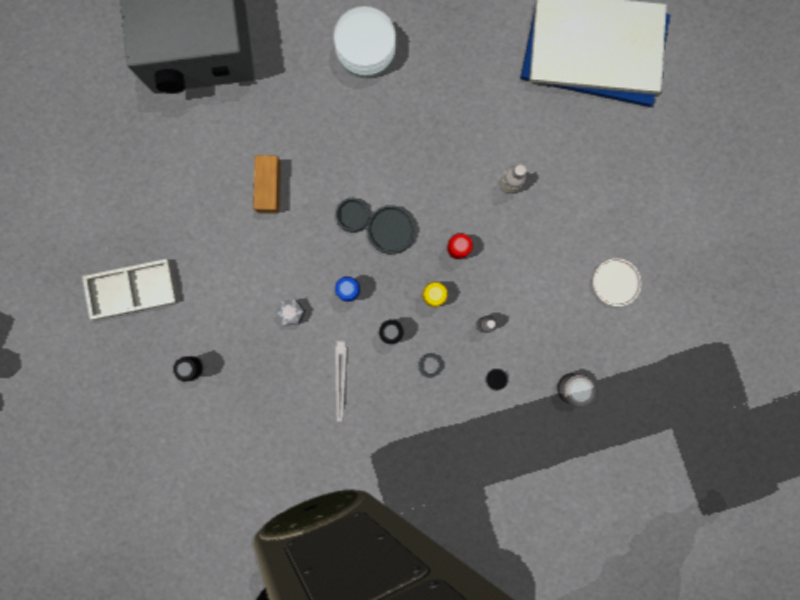

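View pics/scene0b.png

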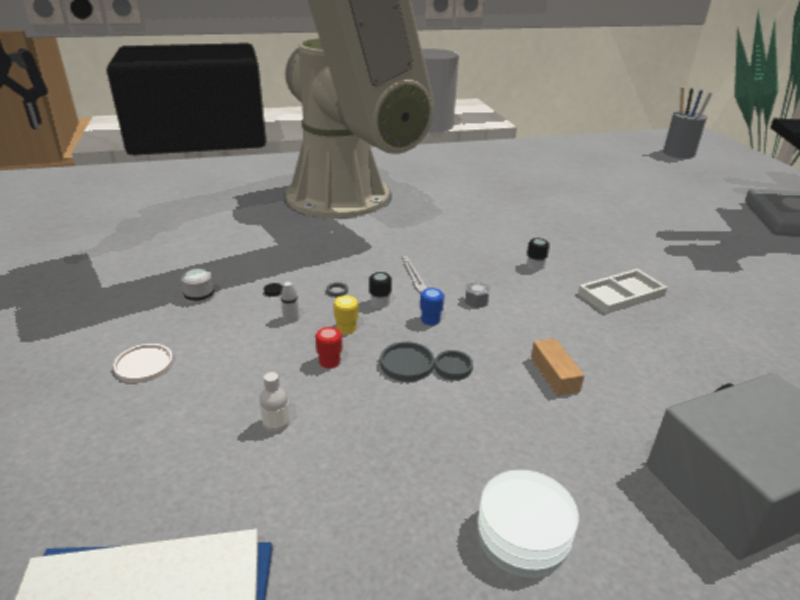

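```bash
cat > h.py <<'E'
import numpy as np, cv2
from station import status, read_camera, camera_model
def cast(m,uv,z):
    d=m["R"].T@np.linalg.solve(m["camera_matrix"],[uv[0],uv[1],1.0]); c=-m["R"].T@m["t"]
    return c+d*(z-c[2])/d[2]
def proj(m,X):
    p=m["camera_matrix"]@(m["R"]@np.asarray(X,float)+m["t"]); return p[:2]/p[2]
def blobs(mask,amin=30,amax=1e9):
    n,l,s,c=cv2.connectedComponentsWithStats(mask.astype(np.uint8))
    return [(c[i].round(1),s[i],l==i) for i in range(1,n) if amin<=s[i][4]<=amax]
E
python3 - <<'E'
from h import *
im=cv2.imread("pics/top0.png"); m=camera_model("top")
g=im.max(2).astype(int); sat=g-im.min(2)
for nm,mask,z in(("dark",g<62,.035),("bright",(g>150),.01),("sat",sat>60,.035)):
    for c,s,_ in blobs(mask[:260],15,2000):
        print(nm,c,s[:5],cast(m,c,z).round(3)[:2],cast(m,c,0).round(3)[:2])
cv2.imwrite("pics/crop1.png",cv2.resize(im[95:270,45:275],None,fx=3.4,fy=3.4,interpolation=cv2.INTER_CUBIC))
cv2.imwrite("pics/crop2.png",cv2.resize(im[120:280,235:425],None,fx=3.6,fy=3.6,interpolation=cv2.INTER_CUBIC))
E
```

```text
dark [130.2  42.3] [  83    0   80   63 1764] [0.822 0.279] [0.84  0.291]
dark [379.9  59.7] [344  53  73  15  99] [ 0.792 -0.307] [ 0.808 -0.321]
dark [220.6 134.8] [216 128  16  18  67] [0.606 0.064] [0.615 0.067]
dark [240.2 143.5] [225 133  34  27 111] [0.587 0.019] [0.594 0.019]
dark [255.1 159.6] [248 156  15   6  16] [ 0.55  -0.016] [ 0.556 -0.017]
dark [250.6 212. ] [243 205  16  15 130] [ 0.43  -0.007] [ 0.43  -0.008]
dark [121.9 235.2] [111 228  20  16 177] [0.374 0.282] [0.372 0.294]
dark [317.6 242.4] [311 236  14  14 146] [ 0.363 -0.16 ] [ 0.36  -0.167]
dark [359.3 251.9] [353 239  15  21 107] [ 0.343 -0.255] [ 0.339 -0.266]
bright [232.9  25.1] [ 213    4   40   44 1391] [0.883 0.041] [0.888 0.042]
bright [169.3 115.8] [162  99  15  35 466] [0.656 0.189] [0.659 0.191]
bright [332.7 108.2] [329 105   8   7  40] [ 0.681 -0.201] [ 0.684 -0.204]
bright [326.8 113.6] [325 110   6   7  20] [ 0.668 -0.187] [ 0.671 -0.189]
bright [294.4 156.1] [288 150  14  14 156] [ 0.564 -0.11 ] [ 0.566 -0.111]
bright [394.6 180.2] [379 165  32  31 770] [ 0.51  -0.348] [ 0.511 -0.353]
bright 
[... 298 characters left out ...]
07.] [312 205   5   5  21] [ 0.444 -0.157] [ 0.444 -0.159]
bright [217.1 236. ] [214 218   8  42 195] [0.373 0.07 ] [0.373 0.07 ]
bright [370.6 248.5] [363 242  16  15 174] [ 0.348 -0.289] [ 0.348 -0.293]
sat [426.4  13. ] [426   9   2  10  15] [ 0.908 -0.42 ] [ 0.929 -0.438]
sat [337.5  37.2] [334  19   7  31  84] [ 0.844 -0.207] [ 0.863 -0.216]
sat [399.9  60.7] [370  56  49  11 183] [ 0.79  -0.355] [ 0.806 -0.37 ]
sat [169.5 116.2] [162  99  16  36 503] [0.648 0.183] [0.658 0.191]
sat [294.  156.9] [287 149  16  16 199] [ 0.558 -0.106] [ 0.564 -0.11 ]
sat [221.8 184.4] [214 177  16  16 190] [0.492 0.059] [0.495 0.062]
sat [278.1 187.8] [270 180  17  16 208] [ 0.486 -0.07 ] [ 0.489 -0.073]
```

View pics/crop1.png

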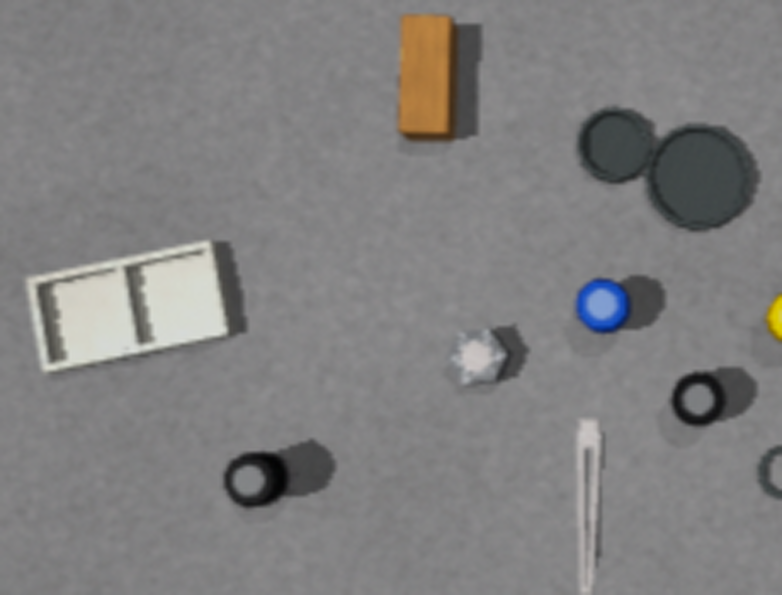

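View pics/crop2.png

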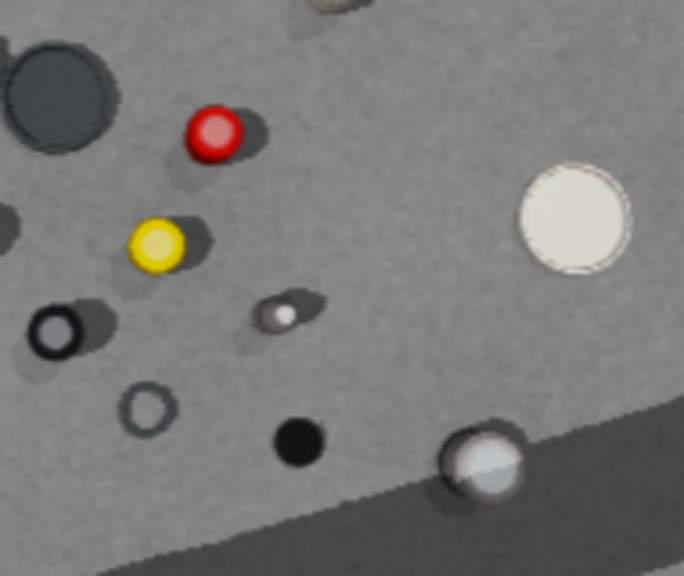

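Top view: eyepiece candidates at full-image pixels (120,236) black, (250,212) black, (222,184) blue, (278,188) yellow and (294,156) red. The two black ones on a metal barrel fit the description; the coloured ones are look-alikes. The flat black disc (318,242) and the ring (275,234) are flat clutter. The crops confirm this. They also show the slim objective at (314,207), the thick one at (371,249), the hex at (186,200), the dish at (395,181), the cups at (251,147) and (227,138), and the tray around (83,185).

```bash
python3 - <<'E'
from h import *
m=camera_model("top"); s=camera_model("scene")
sc=lambda x,y:(x/1.5625,y/1.5625)
c1=lambda x,y:(x/3.4+45,y/3.4+95); c2=lambda x,y:(x/3.6+235,y/3.6+120)
L={"eyeA":(c1(258,479),sc(538,244),.035),"eyeB":(c1(698,399),sc(380,281),.035),"spec":(c1(479,357),sc(477,294),.014),
"slim":(c2(286,315),sc(289,284),.062),"wide":(c2(490,465),sc(197,275),.04),"dish":(c2(575,218),sc(143,361),.008),
"cupW":(c1(702,176),sc(407,359),.012),"cupN":(c1(618,145),sc(453,363),.012)}
for k,(a,b,z) in L.items(): print(k,cast(m,a,z).round(4)[:2],cast(s,b,z).round(4)[:2])
for p in((28,278),(212,241),(230,333),(47,371),(129,305.5)): print("tray",cast(m,c1(*p),.016).round(4)[:2])
E
```

```text
eyeA [0.3724 0.2838] [0.358  0.2946]
eyeB [ 0.429  -0.0067] [ 0.4207 -0.0026]
spec [0.456  0.1436] [0.4578 0.1459]
slim [ 0.4412 -0.1477] [ 0.4442 -0.1431]
wide [ 0.3496 -0.28  ] [ 0.3514 -0.2765]
dish [ 0.5091 -0.3494] [ 0.5104 -0.347 ]
cupW [ 0.5842 -0.0077] [ 0.5886 -0.0036]
cupN [0.6052 0.0511] [0.6104 0.0543]
tray [0.5058 0.452 ]
tray [0.5331 0.3281]
tray [0.47   0.3133]
tray [0.4425 0.436 ]
tray [0.4879 0.3826]
```

Call:
drive_tool([
  {"delta_pos": [0.1,0.2,0],"angular": [0,0,0.19],"hand": 1},
  {"delta_pos": [0.2,0.4,0],"angular": [0,0,0.38],"hand": 1},
  {"delta_pos": [0.3,0.6,0],"angular": [0,0,0.57],"hand": 1},
  {"delta_pos": [0.33,0.8,0],"angular": [0,0,0.76],"hand": 1},
  {"delta_pos": [0.33,0.9,0],"angular": [0,0,0.95],"hand": 1},
  {"delta_pos": [0.33,0.9,0],"angular": [0,0,1],"hand": 1},
  {"delta_pos": [0.33,0.9,0],"angular": [0,0,1],"hand": 1},
  {"delta_pos": [0.33,0.9,0],"angular": [0,0,1],"hand": 1},
])

```text
time_s: 0.9
tool_pos: [0.3393, -0.2898, 0.2393]
tcp_rot: [0.812, 0.584, -0.0, 0.0]
contact_force: [-0.3, -1.7, -0.4]
grip_width: 0.0853
finger_force: 0.0
```

```bash
python3 - <<'E'
from h import *
m=camera_model("wrist"); im=read_camera("wrist")
cv2.imwrite("pics/w1.png",im[:,:,::-1]); print(m, -m["R"].T@m["t"], proj(m,[.35,-.2785,.04]))
E
```

```text
{'camera_matrix': array([[303.49595813,   0.        , 259.5820167 ],
       [  0.        , 303.49595813, 191.19624638],
       [  0.        ,   0.        ,   1.        ]]), 'R': array([[ 9.48151128e-01, -3.17818827e-01,  7.94445667e-04],
       [-3.04899048e-01, -9.08896285e-01,  2.84506791e-01],
       [-8.96995457e-02, -2.69997661e-01, -9.58673696e-01]]), 't': array([-0.4130928 , -0.19671764,  0.33116395])} [ 0.36140064 -0.22067111  0.37377385] [266.16772965 156.10170048]
```

View pics/w1.png

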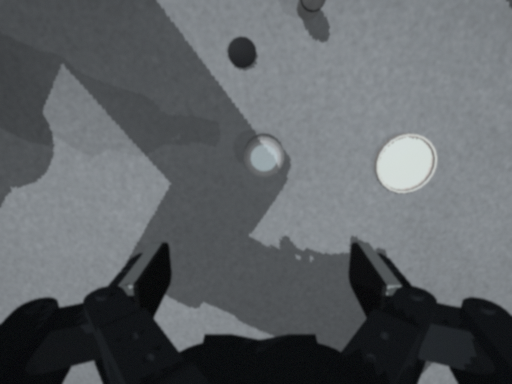

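The wrist view puts the thick objective at pixel (264,154), within 2 px of the position predicted from the top view. The dish is at (406,163). Going down on the thick objective.

Call:
drive_tool([
  {"delta_pos": [0.04,0.047,-0.18],"angular": [0,0,0],"hand": 1},
  {"delta_pos": [0.04,0.047,-0.36],"angular": [0,0,0],"hand": 1},
  {"delta_pos": [0.04,0.047,-0.54],"angular": [0,0,0],"hand": 1},
  {"delta_pos": [0.04,0.047,-0.68],"angular": [0,0,0],"hand": 1},
  {"delta_pos": [0.04,0.047,-0.78],"angular": [0,0,0],"hand": 1},
  {"delta_pos": [0.04,0.047,-0.84],"angular": [0,0,0],"hand": 1},
  {"delta_pos": [0.04,0.047,-0.872],"angular": [0,0,0],"hand": 1},
  {"delta_pos": [0.04,0.047,-0.872],"angular": [0,0,0],"hand": 1},
])

```text
time_s: 1.75
tool_pos: [0.3485, -0.2779, 0.0203]
tcp_rot: [0.812, 0.584, -0.0, -0.001]
contact_force: [0.5, -0.3, 0.5]
grip_width: 0.085
finger_force: 0.0
```

Call:
drive_tool([
  {"delta_pos": [0,0,0],"angular": [0,0,0],"hand": 0.7},
  {"delta_pos": [0,0,0],"angular": [0,0,0],"hand": 0.6},
  {"delta_pos": [0,0,0],"angular": [0,0,0],"hand": 0.5},
  {"delta_pos": [0,0,0],"angular": [0,0,0],"hand": 0.4},
  {"delta_pos": [0,0,0],"angular": [0,0,0],"hand": 0.3},
  {"delta_pos": [0,0,0],"angular": [0,0,0],"hand": 0.3},
  {"delta_pos": [0,0,0],"angular": [0,0,0],"hand": 0.3},
  {"delta_pos": [0,0,0],"angular": [0,0,0],"hand": 0.3},
], force=40)

```text
time_s: 2.55
tool_pos: [0.3497, -0.2785, 0.0226]
tcp_rot: [0.811, 0.584, -0.0, 0.001]
contact_force: [-1.6, 0.6, 5.5]
grip_width: 0.0445
finger_force: 40.5
```

```bash
python3 - <<'E'
from h import *
im=read_camera("wrist"); cv2.imwrite("pics/w2.png",im[:,:,::-1])
im=read_camera("scene"); cv2.imwrite("pics/s2.png",cv2.resize(im[110:250,50:250,::-1],None,fx=4,fy=4))
E
```

```text
(no output)
```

View pics/s2.png

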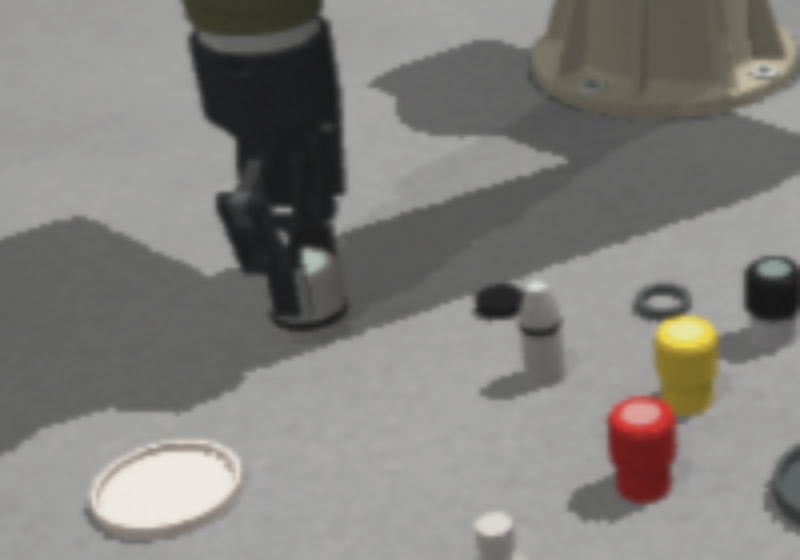

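Call:
drive_tool([
  {"delta_pos": [0,0,0.04],"angular": [0,0,0],"hand": 0.3},
  {"delta_pos": [0,0,0.15],"angular": [0,0,0],"hand": 0.3},
  {"delta_pos": [0.02,0.02,0.3],"angular": [0,0,0],"hand": 0.3},
  {"delta_pos": [0.1,0.1,0.44],"angular": [0,0,0],"hand": 0.3},
  {"delta_pos": [0.22,0.22,0.52],"angular": [0,0,0],"hand": 0.3},
  {"delta_pos": [0.36,0.36,0.52],"angular": [0,0,0],"hand": 0.3},
  {"delta_pos": [0.5,0.5,0.52],"angular": [0,0,0],"hand": 0.3},
  {"delta_pos": [0.64,0.64,0.52],"angular": [0,0,0],"hand": 0.3},
  {"delta_pos": [0.76,0.78,0.52],"angular": [0,0,0],"hand": 0.3},
  {"delta_pos": [0.84,0.86,0.52],"angular": [0,0,0],"hand": 0.3},
])

```text
time_s: 3.65
tool_pos: [0.5608, -0.0598, 0.1521]
tcp_rot: [0.811, 0.586, 0.001, 0.0]
contact_force: [0.3, -0.9, -2.6]
grip_width: 0.0442
finger_force: 41.5
```

Call:
drive_tool([
  {"delta_pos": [0.04,0.0,0],"angular": [0,0,0],"hand": 0.3},
  {"delta_pos": [0.04,0.0,0],"angular": [0,0,0],"hand": 0.3},
  {"delta_pos": [0.04,0.0,0],"angular": [0,0,0],"hand": 0.3},
])

```text
time_s: 3.95
tool_pos: [0.5684, -0.0634, 0.1514]
tcp_rot: [0.812, 0.584, -0.0, -0.0]
contact_force: [-1.0, 0.3, -1.7]
grip_width: 0.0442
finger_force: 41.6
```

```bash
python3 - <<'E'
from h import *
print(status.sense()["tool_pos"])
m=camera_model("wrist"); im=read_camera("wrist")
cv2.imwrite("pics/w3.png",im[:,:,::-1]); np.save("pics/w3.npy",m)
for p in([.5864,-.0057,.012],[.608,.0527,.012]): print(proj(m,p))
E
```

```text
[ 0.56843329 -0.0634319   0.15135139]
[259.20307598 115.5377142 ]
[261.55520923  37.20317974]
```

View pics/w3.png

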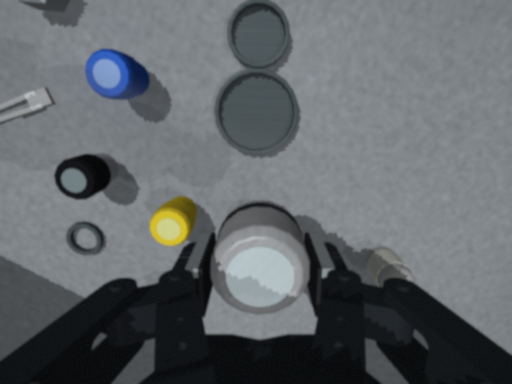

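Cup rims are at (257,112) wide and (258,34) narrow, about 3 px from prediction, so I shift the targets to wide (0.586,-0.0025) and narrow (0.607,0.056). The thick objective is held upright at (260,260).

Call:
drive_tool([
  {"delta_pos": [0.03,0.09,-0.02],"angular": [0,0,0],"hand": 0.3},
  {"delta_pos": [0.06,0.19,-0.08],"angular": [0,0,0],"hand": 0.3},
  {"delta_pos": [0.07,0.244,-0.18],"angular": [0,0,0],"hand": 0.3},
  {"delta_pos": [0.07,0.244,-0.28],"angular": [0,0,0],"hand": 0.3},
  {"delta_pos": [0.07,0.244,-0.36],"angular": [0,0,0],"hand": 0.3},
  {"delta_pos": [0.07,0.244,-0.42],"angular": [0,0,0],"hand": 0.3},
  {"delta_pos": [0.07,0.244,-0.45],"angular": [0,0,0],"hand": 0.3},
  {"delta_pos": [0.07,0.244,-0.47],"angular": [0,0,0],"hand": 0.3},
  {"delta_pos": [0.07,0.244,-0.485],"angular": [0,0,0],"hand": 0.3},
  {"delta_pos": [0.07,0.244,-0.49],"angular": [0,0,0],"hand": 0.3},
])

```text
time_s: 5.0
tool_pos: [0.5869, -0.0022, 0.0292]
tcp_rot: [0.812, 0.584, 0.0, 0.0]
contact_force: [0.1, 0.3, -1.4]
grip_width: 0.0446
finger_force: 41.6
```

Call:
drive_tool([
  {"delta_pos": [0,0,0],"angular": [0,0,0],"hand": 0.3},
  {"delta_pos": [0,0,0],"angular": [0,0,0],"hand": 0.3},
])

```text
time_s: 5.2
tool_pos: [0.5871, -0.0019, 0.0294]
tcp_rot: [0.811, 0.584, 0.0, 0.0]
contact_force: [0.2, 0.3, -2.1]
grip_width: 0.0448
finger_force: 41.6
```

Call:
drive_tool([
  {"delta_pos": [0,0,-0.004],"angular": [0,0,0],"hand": 0.3},
  {"delta_pos": [0,0,-0.008],"angular": [0,0,0],"hand": 0.3},
  {"delta_pos": [0,0,-0.011],"angular": [0,0,0],"hand": 0.3},
  {"delta_pos": [0,0,-0.011],"angular": [0,0,0],"hand": 0.3},
])

```text
time_s: 5.6
tool_pos: [0.5869, -0.0017, 0.0267]
tcp_rot: [0.811, 0.584, 0.0, 0.0]
contact_force: [-1.5, 0.6, 2.4]
grip_width: 0.0445
finger_force: 42.0
```

Contact felt (+2.4 N), so the thick objective is on the floor. Releasing.

Call:
drive_tool([
  {"delta_pos": [0,0,0],"angular": [0,0,0],"hand": 0.55},
  {"delta_pos": [0,0,0],"angular": [0,0,0],"hand": 0.65},
  {"delta_pos": [0,0,0],"angular": [0,0,0],"hand": 0.75},
  {"delta_pos": [0,0,0],"angular": [0,0,0],"hand": 0.75},
  {"delta_pos": [0,0,0],"angular": [0,0,0],"hand": 0.75},
  {"delta_pos": [0,0,0.05],"angular": [0,0,0],"hand": 0.75},
  {"delta_pos": [0,0,0.2],"angular": [0,0,0],"hand": 0.75},
  {"delta_pos": [0,0,0.38],"angular": [0,0,0],"hand": 0.75},
  {"delta_pos": [-0.05,-0.05,0.5],"angular": [0,0,0],"hand": 0.75},
  {"delta_pos": [-0.1,-0.15,0.6],"angular": [0,0,0],"hand": 0.75},
])

```text
time_s: 6.6
tool_pos: [0.5623, -0.0386, 0.1795]
tcp_rot: [0.811, 0.585, 0.001, 0.001]
contact_force: [-0.4, -0.3, -0.1]
grip_width: 0.0639
finger_force: 0.0
```

Call:
drive_tool([
  {"delta_pos": [-0.1,-0.1,0.1],"angular": [0,0,0],"hand": 0.75},
  {"delta_pos": [-0.24,-0.22,0.1],"angular": [0,0,0],"hand": 0.75},
  {"delta_pos": [-0.36,-0.33,0.1],"angular": [0,0,0],"hand": 0.75},
  {"delta_pos": [-0.45,-0.41,0.1],"angular": [0,0,0],"hand": 0.75},
  {"delta_pos": [-0.48,-0.44,0.1],"angular": [0,0,0],"hand": 0.75},
  {"delta_pos": [-0.48,-0.44,0.1],"angular": [0,0,0],"hand": 0.75},
  {"delta_pos": [-0.48,-0.44,0.1],"angular": [0,0,0],"hand": 0.75},
])

```text
time_s: 7.3
tool_pos: [0.4425, -0.1492, 0.2016]
tcp_rot: [0.812, 0.584, 0.001, 0.0]
contact_force: [-0.2, 0.0, -0.3]
grip_width: 0.0638
finger_force: 0.0
```

```bash
python3 - <<'E'
from h import *
print(status.sense()["tool_pos"])
m=camera_model("wrist"); im=read_camera("wrist")
cv2.imwrite("pics/w4.png",im[:,:,::-1]); t=read_camera("top")[:,:,::-1]
cv2.imwrite("pics/w4b.png",np.hstack([im[:,:,::-1],cv2.resize(t[110:180,190:290],(280,196)).copy() if 0 else np.vstack([cv2.resize(t[110:180,190:290],(280,196)),np.zeros((188,280,3),np.uint8)])]))
for z in(0,.062): print(proj(m,[.443,-.1455,z]))
g=im.max(2).astype(int)
for c,s,_ in blobs(g>170,20,3000): print(c,s,cast(m,c,.062).round(4),cast(m,c,.04).round(4))
E
```

```text
[ 0.44253136 -0.1491772   0.20160342]
[259.43192647 165.0784694 ]
[259.5287456  178.49979978]
[275.2  80.1] [ 258   62   35   37 1031] [ 0.4829 -0.068   0.062 ] [ 0.4844 -0.067   0.04  ]
[361.5  93.7] [348  79  28  31 639] [ 0.5501 -0.102   0.062 ] [ 0.5569 -0.1038  0.04  ]
[508.1 146.8] [504 139   8  15  94] [ 0.6655 -0.1888  0.062 ] [ 0.6817 -0.1976  0.04  ]
[257.8 178.6] [254 175   9   9  64] [ 0.4414 -0.1451  0.062 ] [ 0.4396 -0.1503  0.04  ]
```

View pics/w4b.png

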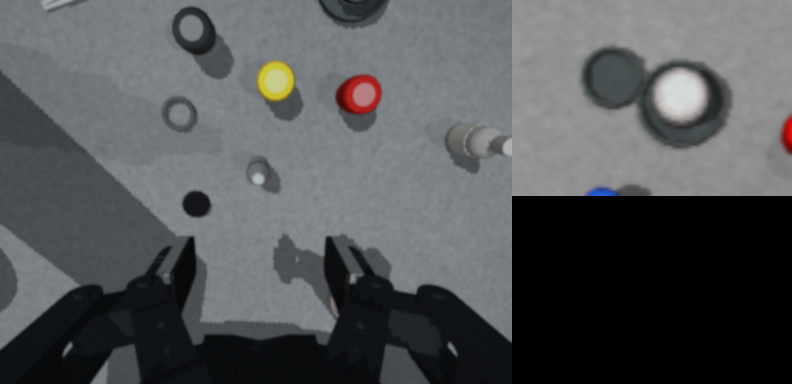

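The wrist view shows the slim objective's nose at (258,179), casting to (0.4414,-0.1451). The top inset shows the thick objective standing in the wide cup.

Call:
drive_tool([
  {"delta_pos": [-0.004,0.013,-0.15],"angular": [0,0,0],"hand": 0.75},
  {"delta_pos": [-0.004,0.013,-0.3],"angular": [0,0,0],"hand": 0.75},
  {"delta_pos": [-0.004,0.013,-0.44],"angular": [0,0,0],"hand": 0.75},
  {"delta_pos": [-0.004,0.013,-0.55],"angular": [0,0,0],"hand": 0.75},
  {"delta_pos": [-0.004,0.013,-0.64],"angular": [0,0,0],"hand": 0.75},
  {"delta_pos": [-0.004,0.013,-0.69],"angular": [0,0,0],"hand": 0.75},
  {"delta_pos": [-0.004,0.013,-0.71],"angular": [0,0,0],"hand": 0.75},
  {"delta_pos": [-0.004,0.013,-0.71],"angular": [0,0,0],"hand": 0.7},
])

```text
time_s: 8.2
tool_pos: [0.4408, -0.1453, 0.0229]
tcp_rot: [0.811, 0.585, -0.0, -0.001]
contact_force: [-1.2, -0.3, 0.3]
grip_width: 0.0596
finger_force: 0.0
```

Call:
drive_tool([
  {"delta_pos": [0,0,0],"angular": [0,0,0],"hand": 0.6},
  {"delta_pos": [0,0,0],"angular": [0,0,0],"hand": 0.5},
  {"delta_pos": [0,0,0],"angular": [0,0,0],"hand": 0.4},
  {"delta_pos": [0,0,0],"angular": [0,0,0],"hand": 0.33},
  {"delta_pos": [0,0,0],"angular": [0,0,0],"hand": 0.27},
  {"delta_pos": [0,0,0],"angular": [0,0,0],"hand": 0.2},
  {"delta_pos": [0,0,0],"angular": [0,0,0],"hand": 0.1},
  {"delta_pos": [0,0,0],"angular": [0,0,0],"hand": 0.1},
  {"delta_pos": [0,0,0],"angular": [0,0,0],"hand": 0.1},
], force=40)

```text
time_s: 9.1
tool_pos: [0.4411, -0.1463, 0.0241]
tcp_rot: [0.812, 0.584, 0.0, 0.001]
contact_force: [-1.0, 0.6, 5.0]
grip_width: 0.0229
finger_force: 39.0
```

Call:
drive_tool([
  {"delta_pos": [0,0,0.04],"angular": [0,0,0],"hand": 0.1},
  {"delta_pos": [0,0,0.15],"angular": [0,0,0],"hand": 0.1},
  {"delta_pos": [0.02,0.02,0.3],"angular": [0,0,0],"hand": 0.1},
  {"delta_pos": [0.1,0.12,0.42],"angular": [0,0,0],"hand": 0.1},
  {"delta_pos": [0.22,0.26,0.48],"angular": [0,0,0],"hand": 0.1},
  {"delta_pos": [0.34,0.4,0.48],"angular": [0,0,0],"hand": 0.1},
  {"delta_pos": [0.46,0.55,0.48],"angular": [0,0,0],"hand": 0.1},
  {"delta_pos": [0.57,0.69,0.48],"angular": [0,0,0],"hand": 0.1},
  {"delta_pos": [0.64,0.78,0.48],"angular": [0,0,0],"hand": 0.1},
  {"delta_pos": [0.664,0.81,0.48],"angular": [0,0,0],"hand": 0.1},
])

```text
time_s: 10.1
tool_pos: [0.6078, 0.059, 0.1433]
tcp_rot: [0.811, 0.586, 0.0, -0.0]
contact_force: [-1.4, -1.2, 0.5]
grip_width: 0.0229
finger_force: 39.5
```

Call:
drive_tool([
  {"delta_pos": [0,0,-0.02],"angular": [0,0,0],"hand": 0.1},
  {"delta_pos": [0,0,-0.1],"angular": [0,0,0],"hand": 0.1},
  {"delta_pos": [0,0,-0.2],"angular": [0,0,0],"hand": 0.1},
  {"delta_pos": [0,0,-0.28],"angular": [0,0,0],"hand": 0.1},
  {"delta_pos": [0,0,-0.34],"angular": [0,0,0],"hand": 0.1},
  {"delta_pos": [0,0,-0.38],"angular": [0,0,0],"hand": 0.1},
  {"delta_pos": [0,0,-0.4],"angular": [0,0,0],"hand": 0.1},
  {"delta_pos": [0,0,-0.4],"angular": [0,0,0],"hand": 0.1},
])

```text
time_s: 10.9
tool_pos: [0.606, 0.0558, 0.0432]
tcp_rot: [0.812, 0.584, -0.001, -0.0]
contact_force: [0.4, 0.3, -1.1]
grip_width: 0.0224
finger_force: 39.5
```

Call:
drive_tool([
  {"delta_pos": [0.004,0,-0.015],"angular": [0,0,0],"hand": 0.1},
  {"delta_pos": [0.004,0,-0.03],"angular": [0,0,0],"hand": 0.1},
  {"delta_pos": [0.004,0,-0.042],"angular": [0,0,0],"hand": 0.1},
  {"delta_pos": [0.004,0,-0.05],"angular": [0,0,0],"hand": 0.1},
  {"delta_pos": [0.004,0,-0.056],"angular": [0,0,0],"hand": 0.1},
  {"delta_pos": [0.004,0,-0.06],"angular": [0,0,0],"hand": 0.1},
  {"delta_pos": [0.004,0,-0.06],"angular": [0,0,0],"hand": 0.1},
])

```text
time_s: 11.6
tool_pos: [0.6076, 0.0565, 0.0284]
tcp_rot: [0.811, 0.584, -0.0, -0.0]
contact_force: [-0.4, 0.0, -1.2]
grip_width: 0.0225
finger_force: 39.5
```

Call:
drive_tool([
  {"delta_pos": [0,0,-0.004],"angular": [0,0,0],"hand": 0.1},
  {"delta_pos": [0,0,-0.007],"angular": [0,0,0],"hand": 0.1},
  {"delta_pos": [0,0,-0.007],"angular": [0,0,0],"hand": 0.1},
])

```text
time_s: 11.9
tool_pos: [0.6079, 0.0565, 0.0282]
tcp_rot: [0.811, 0.584, 0.0, 0.0]
contact_force: [-2.1, -1.1, 7.2]
grip_width: 0.0228
finger_force: 40.2
```

Contact (+7 N): the slim objective is on the narrow cup's floor. Releasing, then moving over the specimen.

Call:
drive_tool([
  {"delta_pos": [0,0,0.004],"angular": [0,0,0],"hand": 0.3},
  {"delta_pos": [0,0,0.004],"angular": [0,0,0],"hand": 0.4},
  {"delta_pos": [0,0,0.004],"angular": [0,0,0],"hand": 0.5},
  {"delta_pos": [0,0,0.004],"angular": [0,0,0],"hand": 0.55},
  {"delta_pos": [0,0,0.004],"angular": [0,0,0],"hand": 0.55},
  {"delta_pos": [0,0,0.06],"angular": [0,0,0],"hand": 0.55},
  {"delta_pos": [0,0,0.2],"angular": [0,0,0],"hand": 0.55},
  {"delta_pos": [0,0,0.38],"angular": [0,0,0],"hand": 0.6},
  {"delta_pos": [-0.1,0.05,0.56],"angular": [0,0,0],"hand": 0.75},
  {"delta_pos": [-0.24,0.13,0.64],"angular": [0,0,0],"hand": 0.9},
])

```text
time_s: 12.9
tool_pos: [0.5507, 0.0883, 0.1918]
tcp_rot: [0.812, 0.583, 0.003, 0.002]
contact_force: [1.1, 1.3, -0.5]
grip_width: 0.0764
finger_force: 0.0
```

Call:
drive_tool([
  {"delta_pos": [-0.14,0.08,0],"angular": [0,0,0],"hand": 0.9},
  {"delta_pos": [-0.27,0.16,0],"angular": [0,0,0],"hand": 0.9},
  {"delta_pos": [-0.35,0.22,0],"angular": [0,0,0],"hand": 0.9},
  {"delta_pos": [-0.36,0.226,0],"angular": [0,0,0],"hand": 0.9},
  {"delta_pos": [-0.36,0.226,0],"angular": [0,0,0],"hand": 0.9},
  {"delta_pos": [-0.36,0.226,0],"angular": [0,0,0],"hand": 0.9},
])

```text
time_s: 13.5
tool_pos: [0.4589, 0.1451, 0.1874]
tcp_rot: [0.812, 0.584, 0.001, 0.001]
contact_force: [0.6, 0.0, -0.3]
grip_width: 0.0768
finger_force: 0.0
```

```bash
python3 - <<'E'
from h import *
print(status.sense()["tool_pos"])
m=camera_model("wrist"); im=read_camera("wrist")
t=read_camera("top"); cv2.imwrite("pics/t5.png",t[:,:,::-1])
u,v=proj(m,[.457,.1455,.02]); print(u,v)
u,v=int(u),int(v); cv2.imwrite("pics/w5.png",im[:,:,::-1])
a=cv2.resize(im[v-45:v+45,u-45:u+45,::-1],(450,450),interpolation=cv2.INTER_CUBIC)
b=cv2.resize(t[105:175,195:280,::-1],None,fx=4,fy=4)[:450,:340]
b=np.vstack([b,np.zeros((450-b.shape[0],b.shape[1],3),np.uint8)])
cv2.imwrite("pics/w5b.png",np.hstack([a,b])); print(u-45,v-45)
E
```

```text
[0.4589132  0.14512693 0.18743283]
258.21887633810053 175.60641739006633
213 130
```

View pics/w5b.png

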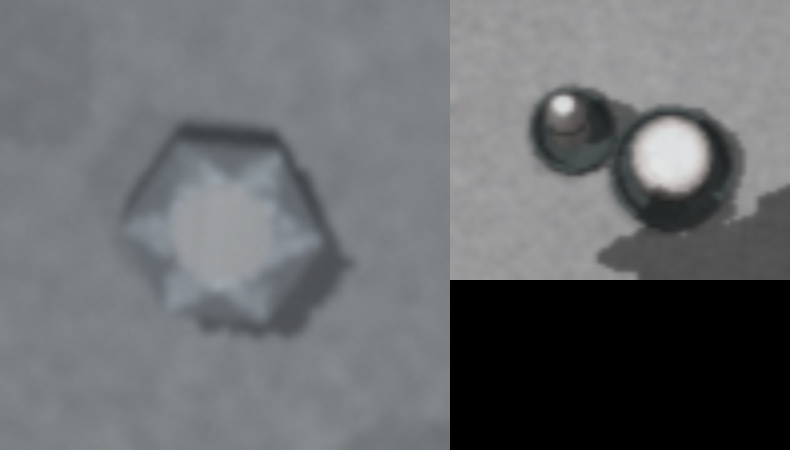

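The enlarged view shows the hex centred at wrist pixel (258,177), with flats turned 3° clockwise from the image horizontal, so I turn the tool +26.7°. The right inset shows both objectives standing in their cups.

Call:
drive_tool([
  {"delta_pos": [-0.008,0,-0.12],"angular": [0,0,0.15],"hand": 0.8},
  {"delta_pos": [-0.008,0,-0.24],"angular": [0,0,0.3],"hand": 0.8},
  {"delta_pos": [-0.008,0,-0.36],"angular": [0,0,0.45],"hand": 0.8},
  {"delta_pos": [-0.008,0,-0.48],"angular": [0,0,0.593],"hand": 0.8},
  {"delta_pos": [-0.008,0,-0.58],"angular": [0,0,0.593],"hand": 0.8},
  {"delta_pos": [-0.008,0,-0.65],"angular": [0,0,0.593],"hand": 0.8},
  {"delta_pos": [-0.008,0,-0.68],"angular": [0,0,0.593],"hand": 0.75},
  {"delta_pos": [-0.008,0,-0.686],"angular": [0,0,0.593],"hand": 0.7},
  {"delta_pos": [-0.008,0,-0.686],"angular": [0,0,0.593],"hand": 0.6},
])

```text
time_s: 14.5
tool_pos: [0.4564, 0.1453, 0.0156]
tcp_rot: [0.655, 0.756, 0.0, 0.0]
contact_force: [0.3, -1.0, 0.1]
grip_width: 0.0512
finger_force: 0.0
```

Call:
drive_tool([
  {"delta_pos": [0,0,0],"angular": [0,0,0],"hand": 0.5},
  {"delta_pos": [0,0,0],"angular": [0,0,0],"hand": 0.45},
  {"delta_pos": [0,0,0],"angular": [0,0,0],"hand": 0.4},
  {"delta_pos": [0,0,0],"angular": [0,0,0],"hand": 0.35},
  {"delta_pos": [0,0,0],"angular": [0,0,0],"hand": 0.25},
  {"delta_pos": [0,0,0],"angular": [0,0,0],"hand": 0.2},
  {"delta_pos": [0,0,0],"angular": [0,0,0],"hand": 0.2},
  {"delta_pos": [0,0,0],"angular": [0,0,0],"hand": 0.2},
], force=35)

```text
time_s: 15.3
tool_pos: [0.4566, 0.1456, 0.0164]
tcp_rot: [0.655, 0.756, 0.001, 0.001]
contact_force: [-1.0, -0.3, 6.3]
grip_width: 0.0349
finger_force: 35.4
```

Call:
drive_tool([
  {"delta_pos": [0,0,0.04],"angular": [0,0,0],"hand": 0.2},
  {"delta_pos": [0,0,0.15],"angular": [0,0,0],"hand": 0.2},
  {"delta_pos": [0,-0.03,0.3],"angular": [0,0,0],"hand": 0.2},
  {"delta_pos": [0.02,-0.12,0.42],"angular": [0,0,0],"hand": 0.2},
  {"delta_pos": [0.04,-0.26,0.46],"angular": [0,0,0],"hand": 0.2},
  {"delta_pos": [0.06,-0.42,0.46],"angular": [0,0,0],"hand": 0.2},
  {"delta_pos": [0.08,-0.58,0.46],"angular": [0,0,0],"hand": 0.2},
  {"delta_pos": [0.1,-0.74,0.46],"angular": [0,0,0],"hand": 0.2},
  {"delta_pos": [0.11,-0.9,0.46],"angular": [0,0,0],"hand": 0.2},
  {"delta_pos": [0.12,-1,0.46],"angular": [0,0,0],"hand": 0.2},
])

```text
time_s: 16.3
tool_pos: [0.4858, -0.1071, 0.1311]
tcp_rot: [0.655, 0.755, 0.0, 0.001]
contact_force: [0.5, 0.0, -0.9]
grip_width: 0.0351
finger_force: 35.2
```

Call:
drive_tool([
  {"delta_pos": [0.02,-0.14,0],"angular": [0,0,0],"hand": 0.2},
  {"delta_pos": [0.04,-0.28,0],"angular": [0,0,0],"hand": 0.2},
  {"delta_pos": [0.06,-0.43,0],"angular": [0,0,0],"hand": 0.2},
  {"delta_pos": [0.08,-0.58,0],"angular": [0,0,0],"hand": 0.2},
  {"delta_pos": [0.09,-0.7,0],"angular": [0,0,0],"hand": 0.2},
  {"delta_pos": [0.09,-0.75,0],"angular": [0,0,0],"hand": 0.2},
  {"delta_pos": [0.09,-0.75,0],"angular": [0,0,0],"hand": 0.2},
  {"delta_pos": [0.09,-0.75,0],"angular": [0,0,0],"hand": 0.2},
])

```text
time_s: 17.1
tool_pos: [0.5077, -0.2909, 0.1303]
tcp_rot: [0.655, 0.756, 0.0, -0.001]
contact_force: [-0.4, 0.4, -0.1]
grip_width: 0.0351
finger_force: 35.2
```

```bash
python3 - <<'E'
from h import *
p=status.sense(); print(p["tool_pos"])
m=camera_model("wrist"); im=read_camera("wrist"); cv2.imwrite("pics/w6.png",im[:,:,::-1])
g=im.max(2)
for c,s,k in blobs(g>180,400,9000):
    h=cv2.convexHull(np.argwhere(k)[:,::-1].astype(np.int32)); e=cv2.fitEllipse(h)
    print(c,s,e,cast(m,e[0],.008).round(4))
m1={"camera_matrix":m["camera_matrix"],"R":np.array([[.948151128,-.317818827,.000794445667],[-.304899048,-.908896285,.284506791],[-.0896995457,-.269997661,-.958673696]]),"t":np.array([-.4130928,-.19671764,.33116395])}
print(cast(m1,(406,163),.008))
E
```

```text
[ 0.50770749 -0.29092501  0.13027576]
[ 0.50851332 -0.34654937  0.008     ]
```

View pics/w6.png

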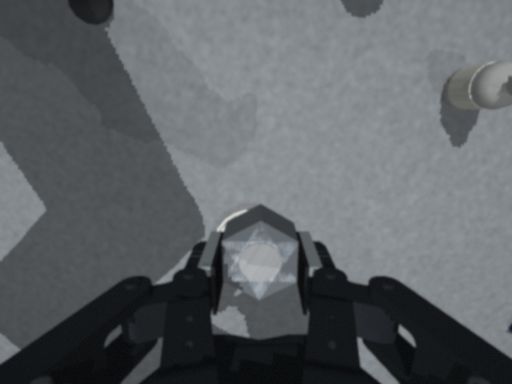

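The specimen is held squarely at (260,260), and the earlier view gives the dish at (0.509,-0.347). Lowering into it.

Call:
drive_tool([
  {"delta_pos": [0.007,-0.08,-0.02],"angular": [0,0,0],"hand": 0.2},
  {"delta_pos": [0.007,-0.17,-0.08],"angular": [0,0,0],"hand": 0.2},
  {"delta_pos": [0.007,-0.225,-0.17],"angular": [0,0,0],"hand": 0.2},
  {"delta_pos": [0.007,-0.225,-0.26],"angular": [0,0,0],"hand": 0.2},
  {"delta_pos": [0.007,-0.225,-0.33],"angular": [0,0,0],"hand": 0.2},
  {"delta_pos": [0.007,-0.225,-0.38],"angular": [0,0,0],"hand": 0.2},
  {"delta_pos": [0.007,-0.225,-0.41],"angular": [0,0,0],"hand": 0.2},
  {"delta_pos": [0.007,-0.225,-0.425],"angular": [0,0,0],"hand": 0.2},
  {"delta_pos": [0.007,-0.225,-0.432],"angular": [0,0,0],"hand": 0.2},
  {"delta_pos": [0.007,-0.225,-0.432],"angular": [0,0,0],"hand": 0.2},
])

```text
time_s: 18.15
tool_pos: [0.5104, -0.3485, 0.0229]
tcp_rot: [0.655, 0.756, 0.0, 0.001]
contact_force: [-0.2, 0.8, -0.2]
grip_width: 0.0351
finger_force: 35.2
```

Call:
drive_tool([
  {"delta_pos": [0,0,-0.004],"angular": [0,0,0],"hand": 0.2},
  {"delta_pos": [0,0,-0.007],"angular": [0,0,0],"hand": 0.2},
  {"delta_pos": [0,0,-0.007],"angular": [0,0,0],"hand": 0.2},
])

```text
time_s: 18.45
tool_pos: [0.5101, -0.3484, 0.0209]
tcp_rot: [0.655, 0.756, 0.0, 0.0]
contact_force: [0.0, 0.4, -1.0]
grip_width: 0.0353
finger_force: 35.2
```

Call:
drive_tool([
  {"delta_pos": [0,0,-0.003],"angular": [0,0,0],"hand": 0.2},
  {"delta_pos": [0,0,-0.005],"angular": [0,0,0],"hand": 0.2},
  {"delta_pos": [0,0,-0.005],"angular": [0,0,0],"hand": 0.2},
])

```text
time_s: 18.75
tool_pos: [0.5101, -0.3485, 0.0205]
tcp_rot: [0.655, 0.756, 0.0, 0.0]
contact_force: [-2.6, 1.1, 6.4]
grip_width: 0.0352
finger_force: 35.9
```

Call:
drive_tool([
  {"delta_pos": [0,0,0.004],"angular": [0,0,0],"hand": 0.45},
  {"delta_pos": [0,0,0.004],"angular": [0,0,0],"hand": 0.55},
  {"delta_pos": [0,0,0.004],"angular": [0,0,0],"hand": 0.62},
  {"delta_pos": [0,0,0.004],"angular": [0,0,0],"hand": 0.62},
  {"delta_pos": [0,0,0.05],"angular": [0,0,0],"hand": 0.62},
  {"delta_pos": [0,0,0.2],"angular": [0,0,0],"hand": 0.62},
  {"delta_pos": [0,0.02,0.38],"angular": [0,0,0.03],"hand": 0.7},
  {"delta_pos": [-0.03,0.12,0.54],"angular": [0,0,0.06],"hand": 0.8},
  {"delta_pos": [-0.06,0.26,0.66],"angular": [0,0,0.093],"hand": 0.8},
  {"delta_pos": [-0.1,0.42,0.68],"angular": [0,0,0.093],"hand": 0.8},
])

```text
time_s: 19.75
tool_pos: [0.487, -0.2445, 0.1947]
tcp_rot: [0.627, 0.779, 0.0, 0.005]
contact_force: [0.3, 0.3, -0.2]
grip_width: 0.0687
finger_force: 0.0
```

Call:
drive_tool([
  {"delta_pos": [-0.04,0.18,0],"angular": [0,0,0],"hand": 0.8},
  {"delta_pos": [-0.08,0.36,0],"angular": [0,0,0],"hand": 0.8},
  {"delta_pos": [-0.13,0.54,0],"angular": [0,0,0],"hand": 0.8},
  {"delta_pos": [-0.17,0.72,0],"angular": [0,0,0],"hand": 0.8},
  {"delta_pos": [-0.21,0.86,0],"angular": [0,0,0],"hand": 0.8},
  {"delta_pos": [-0.23,0.94,0],"angular": [0,0,0],"hand": 0.8},
  {"delta_pos": [-0.23,0.95,0],"angular": [0,0,0],"hand": 0.8},
  {"delta_pos": [-0.23,0.95,0],"angular": [0,0,0],"hand": 0.8},
])

```text
time_s: 20.55
tool_pos: [0.4279, -0.0056, 0.1901]
tcp_rot: [0.626, 0.78, 0.0, 0.001]
contact_force: [-0.5, 0.4, 0.4]
grip_width: 0.0681
finger_force: 0.0
```

```bash
python3 - <<'E'
from h import *
p=status.sense(); print(p["tool_pos"])
m=camera_model("wrist"); im=read_camera("wrist"); t=read_camera("top"); cv2.imwrite("pics/t7.png",t[:,:,::-1])
print(proj(m,[.426,-.005,.048]))
T=cv2.resize(t[150:260,330:420,::-1],None,fx=3,fy=3)
T=np.vstack([T,np.zeros((384-T.shape[0],T.shape[1],3),np.uint8)])
cv2.imwrite("pics/w7.png",np.hstack([im[:,:,::-1],T]))
for c,s,k in blobs(im.max(2)<45,100,4000): print(c,s,cast(m,c,.035).round(4))
E
```

```text
[ 0.42785156 -0.00561547  0.19011561]
[258.25483346 180.82460369]
[416.6 149.8] [412 132  16  38 110] [0.5681 0.0544 0.035 ]
[442.3 165.9] [428 146  29  29 189] [0.5982 0.0449 0.035 ]
[264.6 176. ] [246 159  32  38 367] [ 0.4317 -0.0022  0.035 ]
```

View pics/w7.png

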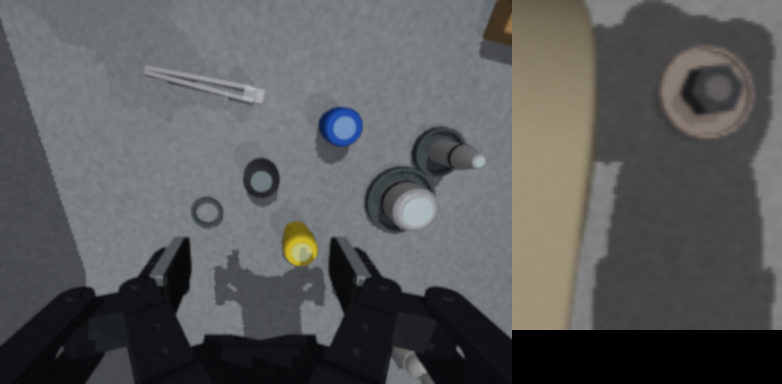

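The inset shows the specimen in the dish. The black eyepiece_b is at (261,180), and blue (342,127) and yellow (300,244) stand clear of the jaws. Target is (0.428,-0.005).

Call:
drive_tool([
  {"delta_pos": [0.001,0.002,-0.12],"angular": [0,0,0],"hand": 0.75},
  {"delta_pos": [0.001,0.002,-0.26],"angular": [0,0,0],"hand": 0.75},
  {"delta_pos": [0.001,0.002,-0.4],"angular": [0,0,0],"hand": 0.75},
  {"delta_pos": [0.001,0.002,-0.51],"angular": [0,0,0],"hand": 0.75},
  {"delta_pos": [0.001,0.002,-0.59],"angular": [0,0,0],"hand": 0.75},
  {"delta_pos": [0.001,0.002,-0.635],"angular": [0,0,0],"hand": 0.75},
  {"delta_pos": [0.001,0.002,-0.654],"angular": [0,0,0],"hand": 0.7},
  {"delta_pos": [0.001,0.002,-0.654],"angular": [0,0,0],"hand": 0.65},
  {"delta_pos": [0.001,0.002,-0.654],"angular": [0,0,0],"hand": 0.6},
])

```text
time_s: 21.55
tool_pos: [0.4284, -0.0059, 0.0263]
tcp_rot: [0.627, 0.779, 0.0, 0.0]
contact_force: [-0.4, 0.4, -0.3]
grip_width: 0.051
finger_force: 0.0
```

Call:
drive_tool([
  {"delta_pos": [0,0,0],"angular": [0,0,0],"hand": 0.5},
  {"delta_pos": [0,0,0],"angular": [0,0,0],"hand": 0.45},
  {"delta_pos": [0,0,0],"angular": [0,0,0],"hand": 0.4},
  {"delta_pos": [0,0,0],"angular": [0,0,0],"hand": 0.35},
  {"delta_pos": [0,0,0],"angular": [0,0,0],"hand": 0.25},
  {"delta_pos": [0,0,0],"angular": [0,0,0],"hand": 0.2},
  {"delta_pos": [0,0,0],"angular": [0,0,0],"hand": 0.2},
  {"delta_pos": [0,0,0],"angular": [0,0,0],"hand": 0.2},
], force=40)

```text
time_s: 22.35
tool_pos: [0.4283, -0.0054, 0.0267]
tcp_rot: [0.627, 0.779, 0.0, 0.001]
contact_force: [-1.1, 0.4, 5.0]
grip_width: 0.0346
finger_force: 39.2
```

Call:
drive_tool([
  {"delta_pos": [0,0,0.04],"angular": [0,0,0],"hand": 0.2},
  {"delta_pos": [0,0,0.15],"angular": [0,0,0],"hand": 0.2},
  {"delta_pos": [0,0.03,0.3],"angular": [0,0,0],"hand": 0.2},
  {"delta_pos": [0.03,0.12,0.44],"angular": [0,0,0],"hand": 0.2},
  {"delta_pos": [0.06,0.26,0.52],"angular": [0,0,0],"hand": 0.2},
  {"delta_pos": [0.1,0.42,0.56],"angular": [0,0,0],"hand": 0.2},
  {"delta_pos": [0.14,0.58,0.56],"angular": [0,0,0],"hand": 0.2},
  {"delta_pos": [0.18,0.74,0.56],"angular": [0,0,0],"hand": 0.2},
  {"delta_pos": [0.21,0.9,0.56],"angular": [0,0,0],"hand": 0.2},
  {"delta_pos": [0.22,1,0.56],"angular": [0,0,0],"hand": 0.2},
])

```text
time_s: 23.35
tool_pos: [0.483, 0.2474, 0.1665]
tcp_rot: [0.626, 0.78, 0.001, 0.0]
contact_force: [0.1, -0.2, -0.5]
grip_width: 0.0344
finger_force: 40.1
```

Call:
drive_tool([
  {"delta_pos": [0,0,0],"angular": [0,0,0],"hand": 0.2},
  {"delta_pos": [0,0,0],"angular": [0,0,0],"hand": 0.2},
  {"delta_pos": [0,0,0],"angular": [0,0,0],"hand": 0.2},
])

```text
time_s: 23.65
tool_pos: [0.4823, 0.2439, 0.166]
tcp_rot: [0.627, 0.779, -0.0, 0.0]
contact_force: [0.6, 0.1, -0.5]
grip_width: 0.0347
finger_force: 40.1
```

```bash
python3 - <<'E'
from h import *
p=status.sense(); print(p["tool_pos"])
m=camera_model("wrist"); im=read_camera("wrist"); cv2.imwrite("pics/w8.png",im[:,:,::-1])
g=im.max(2)
for q in([.4814,.4124,.005],[.4944,.3528,.005]): print(proj(m,q))
for c,s,k in blobs(g>165,1500,40000):
    r=cv2.minAreaRect(np.argwhere(k)[:,::-1].astype(np.float32)); b=cv2.boxPoints(r)
    h=cv2.convexHull(np.argwhere(k)[:,::-1].astype(np.int32)); 
    q=cv2.approxPolyDP(h,8,True)[:,0]
    print(c,s); X=np.array([cast(m,u,.016)[:2] for u in q]); print(q.tolist(),X.round(4).tolist(),X.mean(0))
E
```

```text
[0.48232857 0.24394412 0.16599013]
[301.92892209 -11.81667754]
[299.16721487  65.68076443]
[300.7  50.5] [ 264    0   80  100 6647]
[[343, 0], [337, 98], [264, 98], [264, 0]] [[0.516, 0.4078], [0.5332, 0.3326], [0.4693, 0.3186], [0.4525, 0.3939]] [0.49274344 0.36322356]
```

View pics/w8.png

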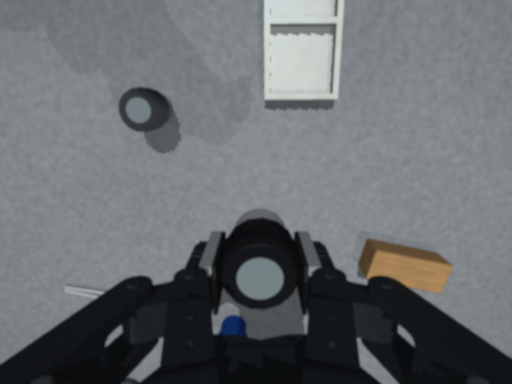

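The near tray edge is at row 98, from (264,98) to (337,98), which puts the bay centres at (0.481,0.417) and (0.494,0.358). The eyepiece is held upright at (260,265). Placing it in the far bay.

Call:
drive_tool([
  {"delta_pos": [0,0.06,0],"angular": [0,0,0],"hand": 0.2},
  {"delta_pos": [0,0.18,0],"angular": [0,0,0],"hand": 0.2},
  {"delta_pos": [0,0.32,0],"angular": [0,0,0],"hand": 0.2},
  {"delta_pos": [0,0.46,-0.02],"angular": [0,0,0],"hand": 0.2},
  {"delta_pos": [-0.005,0.58,-0.08],"angular": [0,0,0],"hand": 0.2},
  {"delta_pos": [-0.005,0.66,-0.16],"angular": [0,0,0],"hand": 0.2},
  {"delta_pos": [-0.005,0.692,-0.26],"angular": [0,0,0],"hand": 0.2},
  {"delta_pos": [-0.005,0.692,-0.36],"angular": [0,0,0],"hand": 0.2},
  {"delta_pos": [-0.005,0.692,-0.43],"angular": [0,0,0],"hand": 0.2},
  {"delta_pos": [-0.005,0.692,-0.47],"angular": [0,0,0],"hand": 0.2},
])

```text
time_s: 24.7
tool_pos: [0.4806, 0.4171, 0.0464]
tcp_rot: [0.627, 0.779, -0.001, -0.0]
contact_force: [-0.0, -0.2, -0.6]
grip_width: 0.0344
finger_force: 40.1
```

Call:
drive_tool([
  {"delta_pos": [0,0,-0.02],"angular": [0,0,0],"hand": 0.2},
  {"delta_pos": [0,0,-0.035],"angular": [0,0,0],"hand": 0.2},
  {"delta_pos": [0,0,-0.045],"angular": [0,0,0],"hand": 0.2},
  {"delta_pos": [0,0,-0.05],"angular": [0,0,0],"hand": 0.2},
  {"delta_pos": [0,0,-0.055],"angular": [0,0,0],"hand": 0.2},
  {"delta_pos": [0,0,-0.055],"angular": [0,0,0],"hand": 0.2},
])

```text
time_s: 25.3
tool_pos: [0.4817, 0.4178, 0.0349]
tcp_rot: [0.627, 0.779, 0.0, 0.0]
contact_force: [-0.5, -0.1, -0.1]
grip_width: 0.0345
finger_force: 40.1
```

Call:
drive_tool([
  {"delta_pos": [0,0,-0.005],"angular": [0,0,0],"hand": 0.2},
  {"delta_pos": [0,0,-0.01],"angular": [0,0,0],"hand": 0.2},
  {"delta_pos": [0,0,-0.015],"angular": [0,0,0],"hand": 0.2},
  {"delta_pos": [0,0,-0.015],"angular": [0,0,0],"hand": 0.2},
])

```text
time_s: 25.7
tool_pos: [0.4816, 0.4178, 0.0317]
tcp_rot: [0.627, 0.779, 0.0, 0.0]
contact_force: [-2.2, -2.1, 4.9]
grip_width: 0.0345
finger_force: 40.6
```

Contact (+4.9 N). Releasing and going over eyepiece_a.

Call:
drive_tool([
  {"delta_pos": [0,0,0.004],"angular": [0,0,0],"hand": 0.45},
  {"delta_pos": [0,0,0.004],"angular": [0,0,0],"hand": 0.55},
  {"delta_pos": [0,0,0.004],"angular": [0,0,0],"hand": 0.65},
  {"delta_pos": [0,0,0.004],"angular": [0,0,0],"hand": 0.65},
  {"delta_pos": [0,0,0.05],"angular": [0,0,0],"hand": 0.65},
  {"delta_pos": [0,0,0.2],"angular": [0,0,0],"hand": 0.65},
  {"delta_pos": [0,-0.02,0.38],"angular": [0,0,0],"hand": 0.7},
  {"delta_pos": [-0.08,-0.1,0.54],"angular": [0,0,0],"hand": 0.8},
  {"delta_pos": [-0.2,-0.23,0.64],"angular": [0,0,0],"hand": 0.8},
  {"delta_pos": [-0.32,-0.36,0.66],"angular": [0,0,0],"hand": 0.8},
])

```text
time_s: 26.7
tool_pos: [0.4028, 0.3282, 0.2003]
tcp_rot: [0.627, 0.779, 0.004, 0.001]
contact_force: [0.3, -0.1, -0.1]
grip_width: 0.0681
finger_force: 0.0
```

Call:
drive_tool([
  {"delta_pos": [-0.1,-0.1,0],"angular": [0,0,0],"hand": 0.8},
  {"delta_pos": [-0.142,-0.155,0],"angular": [0,0,0],"hand": 0.8},
  {"delta_pos": [-0.142,-0.155,0],"angular": [0,0,0],"hand": 0.8},
  {"delta_pos": [-0.142,-0.155,0],"angular": [0,0,0],"hand": 0.8},
])

```text
time_s: 27.1
tool_pos: [0.3666, 0.2893, 0.1969]
tcp_rot: [0.627, 0.779, 0.001, 0.0]
contact_force: [0.2, 0.6, 0.7]
grip_width: 0.0682
finger_force: 0.0
```

```bash
python3 - <<'E'
from h import *
p=status.sense(); print(p["tool_pos"])
m=camera_model("wrist"); im=read_camera("wrist"); cv2.imwrite("pics/w9.png",im[:,:,::-1])
for q in([.366,.289,.048],[.4812,.4174,.053]): print(proj(m,q))
for c,s,k in blobs(im.max(2)<45,60,4000): print(c,s,cast(m,(s[0]+s[2]/2,s[1]+s[3]/2),.035).round(4))
E
```

```text
[0.36661726 0.28927608 0.19688289]
[259.14590618 180.45920643]
[422.87646226  67.69402962]
[411.6  68. ] [ 390   46   51   43 1133] [0.4831 0.4198 0.035 ]
[267.5 177.8] [250 162  32  37 417] [0.3735 0.2872 0.035 ]
```

View pics/w9.png

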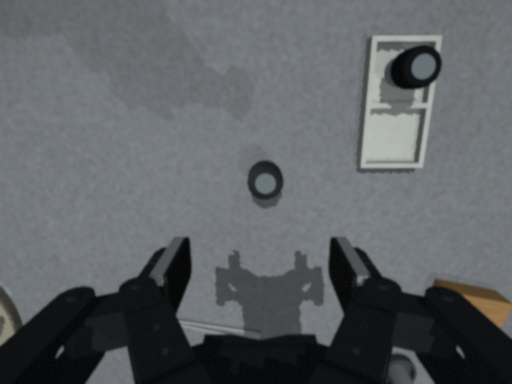

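Eyepiece_a (black) is at (265,180), casting to about (0.372,0.287). The first eyepiece stands in the far bay at (415,66).

Call:
drive_tool([
  {"delta_pos": [0.022,-0.009,-0.12],"angular": [0,0,0],"hand": 0.75},
  {"delta_pos": [0.022,-0.009,-0.26],"angular": [0,0,0],"hand": 0.75},
  {"delta_pos": [0.022,-0.009,-0.42],"angular": [0,0,0],"hand": 0.75},
  {"delta_pos": [0.022,-0.009,-0.54],"angular": [0,0,0],"hand": 0.75},
  {"delta_pos": [0.022,-0.009,-0.62],"angular": [0,0,0],"hand": 0.75},
  {"delta_pos": [0.022,-0.009,-0.665],"angular": [0,0,0],"hand": 0.75},
  {"delta_pos": [0.022,-0.009,-0.682],"angular": [0,0,0],"hand": 0.7},
  {"delta_pos": [0.022,-0.009,-0.682],"angular": [0,0,0],"hand": 0.65},
  {"delta_pos": [0.022,-0.009,-0.682],"angular": [0,0,0],"hand": 0.6},
])

```text
time_s: 28.05
tool_pos: [0.3724, 0.2873, 0.0262]
tcp_rot: [0.627, 0.779, 0.001, 0.0]
contact_force: [0.4, -0.3, 0.4]
grip_width: 0.0515
finger_force: 0.0
```

Call:
drive_tool([
  {"delta_pos": [0,0,0],"angular": [0,0,0],"hand": 0.5},
  {"delta_pos": [0,0,0],"angular": [0,0,0],"hand": 0.45},
  {"delta_pos": [0,0,0],"angular": [0,0,0],"hand": 0.4},
  {"delta_pos": [0,0,0],"angular": [0,0,0],"hand": 0.35},
  {"delta_pos": [0,0,0],"angular": [0,0,0],"hand": 0.25},
  {"delta_pos": [0,0,0],"angular": [0,0,0],"hand": 0.2},
  {"delta_pos": [0,0,0],"angular": [0,0,0],"hand": 0.2},
  {"delta_pos": [0,0,0],"angular": [0,0,0],"hand": 0.2},
], force=40)

```text
time_s: 28.85
tool_pos: [0.3721, 0.2871, 0.0264]
tcp_rot: [0.627, 0.779, 0.001, 0.0]
contact_force: [-0.5, -1.4, 4.8]
grip_width: 0.0348
finger_force: 39.2
```

Call:
drive_tool([
  {"delta_pos": [0,0,0.04],"angular": [0,0,0],"hand": 0.2},
  {"delta_pos": [0,0,0.15],"angular": [0,0,0],"hand": 0.2},
  {"delta_pos": [0.02,0.01,0.28],"angular": [0,0,0],"hand": 0.2},
  {"delta_pos": [0.1,0.06,0.38],"angular": [0,0,0],"hand": 0.2},
  {"delta_pos": [0.22,0.13,0.4],"angular": [0,0,0],"hand": 0.2},
  {"delta_pos": [0.34,0.2,0.4],"angular": [0,0,0],"hand": 0.2},
  {"delta_pos": [0.44,0.26,0.4],"angular": [0,0,0],"hand": 0.2},
  {"delta_pos": [0.488,0.284,0.4],"angular": [0,0,0],"hand": 0.2},
  {"delta_pos": [0.488,0.284,0.36],"angular": [0,0,0],"hand": 0.2},
  {"delta_pos": [0.488,0.284,0.3],"angular": [0,0,0],"hand": 0.2},
])

```text
time_s: 29.85
tool_pos: [0.4935, 0.3577, 0.1004]
tcp_rot: [0.627, 0.779, 0.0, 0.0]
contact_force: [-0.2, 0.1, -1.4]
grip_width: 0.0346
finger_force: 40.2
```

Call:
drive_tool([
  {"delta_pos": [0,0,-0.06],"angular": [0,0,0],"hand": 0.2},
  {"delta_pos": [0,0,-0.13],"angular": [0,0,0],"hand": 0.2},
  {"delta_pos": [0,0,-0.19],"angular": [0,0,0],"hand": 0.2},
  {"delta_pos": [0,0,-0.23],"angular": [0,0,0],"hand": 0.2},
  {"delta_pos": [0,0,-0.25],"angular": [0,0,0],"hand": 0.2},
  {"delta_pos": [0,0,-0.262],"angular": [0,0,0],"hand": 0.2},
  {"delta_pos": [0,0,-0.27],"angular": [0,0,0],"hand": 0.2},
  {"delta_pos": [0,0,-0.27],"angular": [0,0,0],"hand": 0.2},
])

```text
time_s: 30.65
tool_pos: [0.4937, 0.3578, 0.0332]
tcp_rot: [0.627, 0.779, 0.0, 0.0]
contact_force: [0.6, -0.2, -0.7]
grip_width: 0.0344
finger_force: 40.2
```

Call:
drive_tool([
  {"delta_pos": [0,0,-0.004],"angular": [0,0,0],"hand": 0.2},
  {"delta_pos": [0,0,-0.007],"angular": [0,0,0],"hand": 0.2},
  {"delta_pos": [0,0,-0.01],"angular": [0,0,0],"hand": 0.2},
  {"delta_pos": [0,0,-0.01],"angular": [0,0,0],"hand": 0.2},
])

```text
time_s: 31.05
tool_pos: [0.4938, 0.3579, 0.0314]
tcp_rot: [0.627, 0.779, 0.001, 0.0]
contact_force: [-0.9, -0.7, 5.7]
grip_width: 0.0348
finger_force: 40.7
```

Contact (+5.7 N). Releasing, backing off and checking everything.

Call:
drive_tool([
  {"delta_pos": [0,0,0.004],"angular": [0,0,0],"hand": 0.45},
  {"delta_pos": [0,0,0.004],"angular": [0,0,0],"hand": 0.55},
  {"delta_pos": [0,0,0.004],"angular": [0,0,0],"hand": 0.65},
  {"delta_pos": [0,0,0.004],"angular": [0,0,0],"hand": 0.65},
  {"delta_pos": [0,0,0.05],"angular": [0,0,0],"hand": 0.65},
  {"delta_pos": [0,0,0.2],"angular": [0,0,0],"hand": 0.65},
  {"delta_pos": [0,0,0.38],"angular": [0,0,0],"hand": 0.7},
  {"delta_pos": [-0.06,-0.1,0.54],"angular": [0,0,0],"hand": 0.8},
  {"delta_pos": [-0.18,-0.2,0.66],"angular": [0,0,0],"hand": 0.8},
  {"delta_pos": [-0.3,-0.3,0.7],"angular": [0,0,0],"hand": 0.8},
])

```text
time_s: 32.05
tool_pos: [0.4197, 0.2828, 0.2098]
tcp_rot: [0.627, 0.779, 0.003, 0.002]
contact_force: [0.0, -0.1, 0.6]
grip_width: 0.0688
finger_force: 0.0
```

Call:
drive_tool([
  {"delta_pos": [-0.1,-0.1,0.1],"angular": [0,0,0],"hand": 0.8},
  {"delta_pos": [-0.1,-0.1,0.1],"angular": [0,0,0],"hand": 0.8},
  {"delta_pos": [-0.1,-0.1,0.1],"angular": [0,0,0],"hand": 0.8},
  {"delta_pos": [-0.1,-0.1,0.1],"angular": [0,0,0],"hand": 0.8},
])

```text
time_s: 32.45
tool_pos: [0.3941, 0.2581, 0.2304]
tcp_rot: [0.627, 0.779, 0.0, 0.0]
contact_force: [-0.3, 0.1, 0.5]
grip_width: 0.0681
finger_force: 0.0
```

```bash
python3 - <<'E'
from h import *
t=read_camera("top")[:,:,::-1]; s=read_camera("scene")[:,:,::-1]; w=read_camera("wrist")[:,:,::-1]
r=lambda a,sz:cv2.resize(a,sz,interpolation=cv2.INTER_CUBIC)
out=np.vstack([np.hstack([r(t[160:215,45:125],(400,275)),r(t[110:165,200:280],(400,275))]),np.hstack([r(s[150:260,50:210],(400,275)),r(s[150:260,230:430],(400,275))])])
cv2.imwrite("pics/fin.png",out); cv2.imwrite("pics/w10.png",w); p=status.sense(); print(p["tool_pos"],p["contact_force"],p["finger_force"])
E
```

```text
[0.39368215 0.25801096 0.22936951] [ 0.63064628  0.12126622 -0.47609754] 0.0
```

View pics/fin.png

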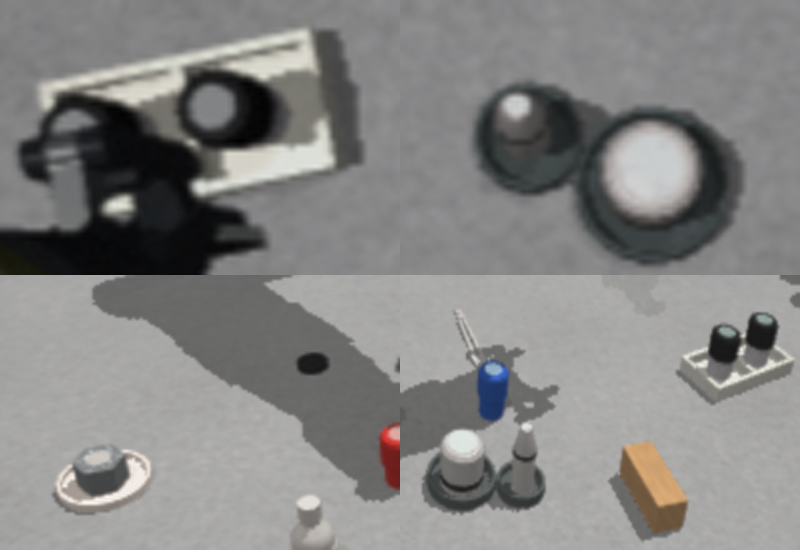

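```bash
python3 - <<'E'
from h import *
m=camera_model("top");s=camera_model("scene")
c=lambda x,y:((x-400)/5+200,y/5+110); d=lambda x,y:((x-400)/2+230,(y-275)/2.5+150)
W=cast(m,c(658,185),.012);N=cast(m,c(530,138),.012)
w=cast(m,c(652,172),.044);n=cast(m,c(515,106),.066)
y=(N-W)/np.linalg.norm(N-W)
for a,b in((w,W),(n,N)): e=(a-b)[:2]; print("along",e@y[:2],"across",e@[y[1],-y[0]])
for a,za,b in(((463,445),.044,(460,475)),((526,427),.066,(521,482))): print((cast(s,d(*a),za)-cast(s,d(*b),.012))[:2])
a=[cast(s,d(725,330),.053),cast(s,d(762,319),.053)]; print(a)
E
```

```text
along 0.002842406821559751 across -0.001380120758230538
along 0.0040033247095540864 across 0.0009425205329122602
[0.00104606 0.00191428]
[-0.0033095   0.00224182]
[array([0.49109298, 0.35723117, 0.053     ]), array([0.48113387, 0.41536668, 0.053     ])]
```

All parts are within about 4 mm of their centres in both views, standing upright and released. Handing in.

```bash
python3 -c "
from station import order; print(order.hand_in())"
```

```text
the job is handed in; nothing more can be done
None
```

The job is handed in: both eyepieces are in the tray bays, both objectives in their cups and the specimen in the dish; the final pictures show all five upright and released, but no verdict was returned.

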